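# Slide the drill vice under the bench drill

### The arm

A 6-joint arm with a two-finger parallel gripper is mounted at the origin on the work surface. World frame = base frame: x ahead of the robot, y to its left, z up, the work surface at z = 0. Lengths are in m, angles in rad, forces in N, time in s.
With the tool pointing down it reaches from about 0.25 to 0.775 m from the base axis. Payload 4 kg.
Tool frame: the origin (TCP) lies between the finger pads, 19 mm behind the fingertips; this is the grasp point; z points along the fingers, y is the line along which they close (so a half turn about z gives the same grasp; the last joint's range is limited). The gripper opens to 94 mm and grips with 3 to 60 N. Pads are 16 mm wide; open, the fingers measure 119 mm over their backs; the gripper's body (75 mm by 177 mm) begins 78 mm behind the grasp point.
Start: joints at [1.085, 0.087, 1.371, -0, 1.684, -0.103], TCP at [0.205, 0.51, 0.224] pointing down, gripper open.
Joint ranges: [-3.1, 3.1], [-0.76, 2.03], [0.27, 2.55], [-1.08, 4.22], [0.17, 2.65], [-2.57, 2.57]. Speed limits (rad/s): [2.79, 2.79, 3.14, 3.14, 3.14, 3.14].

### API

Orientations are given as [roll, pitch, yaw] about the fixed x, y, z axes, in that order (R = Rz(yaw) Ry(pitch) Rx(roll)).
In Python, from bench import robot gives the robot as it stands.
- The arm moves only by the tool carry_out, never from a script. Its argument "steps" is a list of rows, each a list of 3 entries, a list of its own where there are three numbers: the shift along the tool's x, y, z in m, then the turn about the tool's z in units of 10 degrees (1.0 is 10 degrees), then the closure, from -1 (fully open) to 1 (shut). In form: [[[tx, ty, tz], roll, jaw], ...]. A call has 1 to 10 rows; each row is the pose to reach, as a shift and turn from the pose commanded when the call began, along the tool's axes at that moment; what a row does not reach only later rows make up. A row lasts 1/8 s, in which the tool goes at most 62.5 mm and 10.7 degrees, less where a joint would pass 70% of its speed; a pose out of reach is approached as far as the arm can. A call with a gripper value outside its range is refused whole. The fingers move at their own pace and stop on an object; the grip force is fixed at half the most. Time passes only in rows, so rows that repeat a pose let the fingers close. It gives the time, the measured TCP pose, the force, the opening and the grip force at its end, in the units of the state.
- robot.get_obs(): the state, without advancing time (a new reading comes with each control period).
- robot.snapshot(name): name is "side" or "top"; returns a dict with "image" (480x640x3 uint8, red, green, blue), "z_map" (480x640 float32, m along the optical axis (not along the pixel's ray), 0 where there is no reading), "mtx" (3x3 intrinsics, pixels), "D" ([k1, k2, p1, p2, k3] as OpenCV has them; the pictures are not rectified), "R" (3x3) and "t" (3): a world point X has camera coordinates R X + t. Camera axes: x right, y down, z forward; pixel columns grow to the right and rows downward; lengths in m; the calibration is good to about 2 mm. A picture is of the moment at which its call begins.
- robot.close_job(): hands the job in; it is judged then, once.
The state is a dict: "time": time; "joint_positions": joint angles; "qvel": joint speeds; "joint_torque": joint torques, N m; "tool_pos": TCP position; "ee_rot": TCP orientation; "wrist_force": force on the tool from outside, world axes, zero at the start; "wrist_torque": the same for the moment, N m; "width": finger opening in m; "finger_force": force on a finger pad.
Only numpy, scipy, OpenCV 4.12 (cv2) and the standard library are available. Lean on these libraries where they do the work, as an engineer would, in place of code of your own. Each camera call takes 0.05 s, during which the arm holds its last target. There are 200 camera calls.

### The job

Pick the steel chuck key off the drill table and lay it down in the black tray, wholly inside, before moving the vice. Then slide the blue vice along the drill table, without lifting or tipping it, until it stands squarely inside the yellow frame under the drill with its grip still pointing to the front, and let go. Do not knock the drill head, and leave the V-block, tin, oiler and screwdriver where they are.

Things in the scene. Friction and masses are not known exactly. Their poses are not given: they have to be found in the camera images.
- drill: Bench drill, fixed: green base with a flat aluminium table, own x -130 to +90 mm, y +-220 mm, its top 40 mm above the bench; foot and 44 mm square column at own x +90 to +210 mm, column 350 mm high. Origin on the bench straight below the bit; own x points from the table's front to the column, y left, z up. Vice and V-block start near the two black frames (own y +-155 mm), either way round.
- drill_head: Green head overhanging the table, fixed, origin and axes as drill. Housing: own x -85 to +128, y +-35, z 240 to 360 mm; 36 mm chuck on the z axis down to z 170, 6 mm bit down to z 135; feed lever at x +19 to +76, y +35 to +71, z 269 to 361 mm. A tool pointing straight down on the grip of a vice in the yellow frame hits the housing: lean it back, away from the column.
- mark (a point): Centre of the yellow frame painted on the drill table, straight under the bit, 40 mm above the bench, axes as drill. Frame inside 82 mm (x) by 102 mm (y), lines 5 mm wide; a 6 mm yellow line runs from the frame's front along own -x to the table's front edge. The black frames have the same size.
- vice: Blue drill vice with a brass blank clamped in it, loose on the drill table, 0.5 to 0.8 kg. Base 70 mm (own x) by 90 mm (y), up to 55 mm high. Origin at the centre of its underside. A flat-sided black grip with a red end points along own -x (to the front): 16 mm wide (y), 20 mm high, own x -52 to -102 mm, its middle 42 mm above the underside; a thin steel screw joins it to the base.
- vice_grip (a point): Middle of the vice's grip, at own (-80, 0, 42) mm of the vice, axes as the vice.
- chuck_key: T-shaped steel chuck key lying flat on the drill table at the front of the yellow frame, partly under the head; 0.1 kg. Round shank 12 mm thick, own x -45 to +45 mm; round cross-handle 12 mm thick, 60 mm long along own y, at own x -45 mm (to the front). Origin at the middle of the shank's underside, shank axis 6 mm above; centre of mass at own x about -18 mm.
- key_handle (a point): Middle of the key's cross-handle, on its axis (6 mm above the underside).
- key_tip (a point): Free end of the key's shank, on its axis (6 mm above the underside).
- tray: Open black tray, fixed on the bench, at the left or right of the bench drill's front; outside 160 mm (own x) by 130 mm (own y), 25 mm high, walls and floor about 4 mm. Origin at the centre of its underside, z up.
- v_block: Dark steel V-block standing on the other black frame of the drill table, 50 x 50 x 43 mm. Bystander. Origin at the centre of its underside.
- tin: Round red tin, 84 mm diameter, 30 mm high, on the bench on the other side of the drill from the tray. Bystander. Origin at the centre of its underside.
- oiler: Orange oil bottle with a white spout, 52 mm diameter, 140 mm high, on the bench beside the drill. Bystander. Origin at the centre of its underside.
- screwdriver: Screwdriver with a yellow handle, 170 mm long, lying on the bench beside the drill. Bystander. Origin at the middle of its length, at its underside.
There are look-alikes about, which are no part of the job. Of the things like the vice, leave any that is white; of the rest the larger one is meant.

How it is judged:
On the way, in this order (a step that is already met when the one before it is completed fails the run):
1. the chuck key lies in the tray, the vice still where it stood (within 20 mm) (x of key_handle in the frame of tray between -0.08 and 0.08 m and y of key_handle in the frame of tray between -0.065 and 0.065 m and x of key_tip in the frame of tray between -0.08 and 0.08 m and y of key_tip in the frame of tray between -0.065 and 0.065 m and height (world z) of each of key_handle, key_tip below 0.025 m and contact force between chuck_key and the fingers below 0.1 N and distance of vice from where it was at the start of the episode below 0.02 m), for 0.2 s.
2. the vice stands in the yellow frame (horizontal distance between vice and mark below 0.009 m and angle between the x axis of vice and the x axis of drill, either way round below 0.09 rad), for 0.2 s.
At the end, for the whole second after the job is handed in: The vice stands at rest flat on the drill table, its centre within 9 mm of the centre of the yellow frame, square with it within 5 degrees (0.09 rad), grip to the front; the chuck key lies at rest in the tray, both its ends inside the tray and no higher than its rim (25 mm) (all of step 2 and x of vice_grip in the frame of drill below 0 m and height (world z) of vice below 0.043 m and angle between vice's own z axis and vertical below 0.05 rad and linear speed of vice below 0.01 m/s and x of key_handle in the frame of tray between -0.08 and 0.08 m and y of key_handle in the frame of tray between -0.065 and 0.065 m and x of key_tip in the frame of tray between -0.08 and 0.08 m and y of key_tip in the frame of tray between -0.065 and 0.065 m and height (world z) of each of key_handle, key_tip below 0.025 m and linear speed of chuck_key below 0.02 m/s); the robot touches nothing.
It fails at once if the vice is lifted more than 6 mm off the drill table (z of vice in the frame of drill above 0.046 m).
It fails at once if the vice is tipped more than 6 degrees (angle between vice's own z axis and vertical above 0.105 rad).
It fails at once if the robot knocks the drill head (over 15 N) (contact force between any of the arm, the fingers and drill_head above 15 N).
It fails at once if a bystander (V-block, tin, oiler, screwdriver) is moved more than 20 mm (distance of any of v_block, tin, oiler, screwdriver from where it was at the start of the episode above 0.02 m).
It also fails if it takes over 70 s, if anything falls off the work surface, if the arm or the gripper's body presses on something with over 40 N, if the wrist force passes 120 N, or if a joint passes its speed limit or range.

## Working session

There is one attempt and no reset: what is moved stays moved. The work goes in short steps, Python scripts to look and compute and a tool call to move; the robot and the scene stay as the last step left them, time stands still between calls to the robot, and variables do not carry over. Pictures are saved under pics/ and viewed, at most 10 in all, crops included, and the job is handed in when it is done.

Besides the shell and the picture viewer there is one more tool, called after "Request:" as a command line: name --argument value ..., lists and objects as JSON in quotes. carry_out: Moves the arm, as the interface text tells. Its arguments: {"type":"object","properties":{"steps":{"type":"array","items":{"type":"array"}}},"required":["steps"]}

```bash
mkdir -p pics; cat > h.py <<'E'
import numpy as np, cv2
from bench import robot
def snap(n):
    s=robot.snapshot(n); np.savez(f'{n}.npz',**{k:np.asarray(v) for k,v in s.items()}); return s
def load(n): return dict(np.load(f'{n}.npz'))
def ray(s,u,v):
    p=cv2.undistortPoints(np.array([[[u,v]]],float),s['mtx'],s['D'])[0,0]
    return np.array([p[0],p[1],1.])
def atz(s,u,v,z):
    d=s['R'].T@ray(s,u,v); c=-s['R'].T@s['t']; return c+d*(z-c[2])/d[2]
def dep(s,u,v):
    return s['R'].T@(ray(s,u,v)*s['z_map'][int(round(v)),int(round(u))]-s['t'])
def save(im,f): cv2.imwrite(f'pics/{f}.png',im[...,::-1])
def crop(s,f,u0,v0,u1,v1,k): save(cv2.resize(s['image'][v0:v1,u0:u1],None,fx=k,fy=k,interpolation=cv2.INTER_CUBIC),f)
E
python3 - <<'E'
from h import *
for n in('top','side'): 
    s=snap(n); save(s['image'],n+'0'); print(-s['R'].T@s['t'], s['R'].round(2).tolist())
print(robot.get_obs())
E
```

```text
[ 0.31912445 -0.00641996  1.5147262 ] [[0.03, -1.0, -0.02], [-1.0, -0.03, -0.09], [0.09, 0.02, -1.0]]
[ 0.10601105 -0.82440639  0.70254136] [[0.91, -0.42, -0.01], [-0.25, -0.51, -0.82], [0.34, 0.75, -0.57]]
{'time': 0.1, 'joint_positions': array([ 1.08487652e+00,  8.78914436e-02,  1.37203764e+00, -1.41435168e-05,
        1.68364142e+00, -1.03094645e-01]), 'qvel': array([-0.00122377, -0.00274402, -0.00561262, -0.00033134,  0.00224012,
       -0.00034189]), 'joint_torque': array([ 1.68668612e-03, -3.41251087e+01, -3.03303301e+01,  7.19541823e-02,
        3.03773058e-02, -8.69397491e-05]), 'tool_pos': array([0.20524357, 0.50978573, 0.22324877]), 'ee_rot': array([-3.13962385e+00, -1.89563432e-04,  2.75876573e+00]), 'wrist_force': array([ 0.28169457, -0.75007161,  0.68900124]), 'wrist_torque': array([ 0.02313576,  0.02924278, -0.10959586]), 'finger_force': 0.0, 'width': 0.09395178591941183}
```

View pics/top0.png

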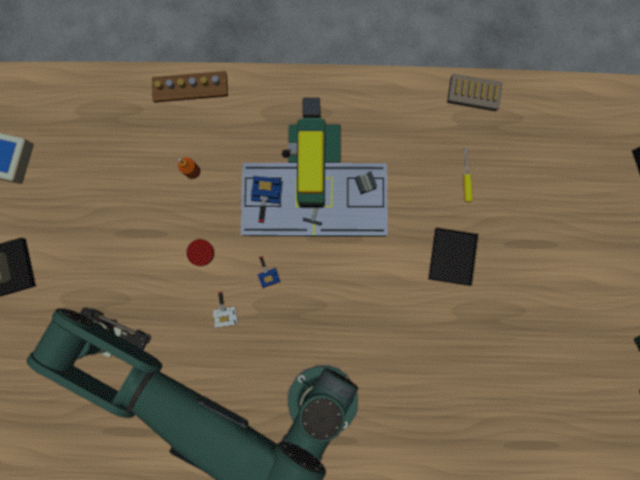

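View pics/side0.png

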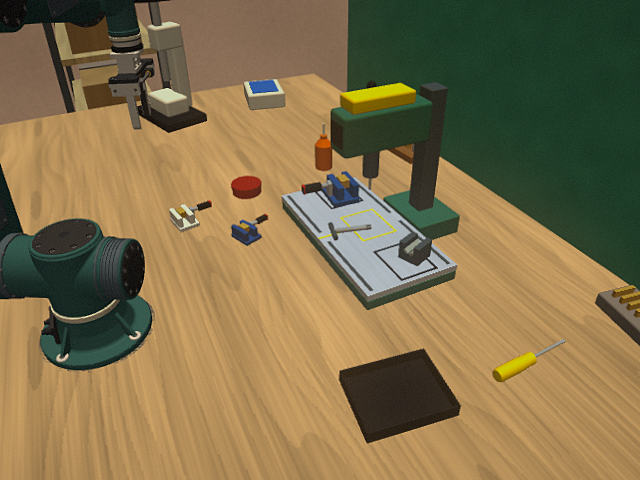

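Top view: the three vices are the blue one on the drill table at (265,190), a small blue one at (268,278) and a white one at (224,316). The larger blue one on the table fits. The key is at (314,216), the tray at (453,257), the V-block at (366,182), and the drill head covers (312,160). Next are the enlarged crops.

```bash
python3 - <<'E'
from h import *
s=load('top'); crop(s,'tc',235,155,395,275,5)
s=load('side'); crop(s,'sc',270,150,470,300,4)
E
```

```text
(no output)
```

View pics/tc.png

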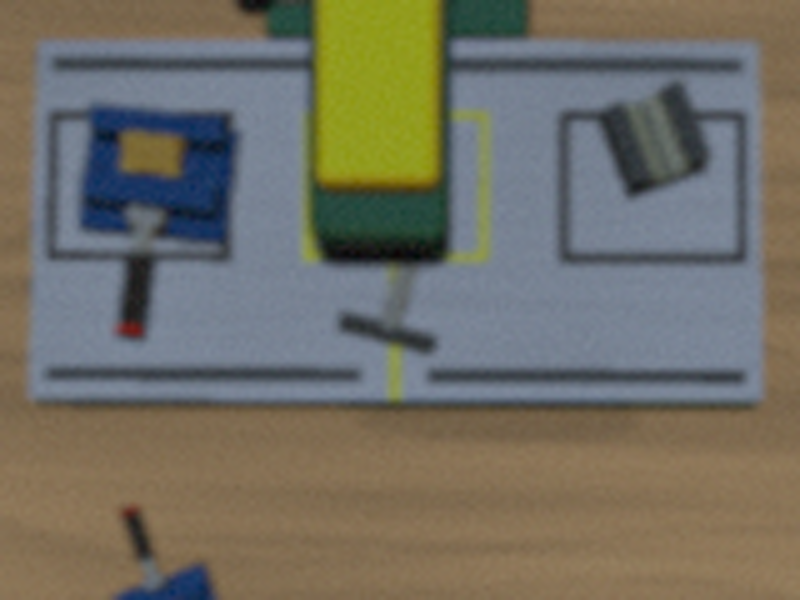

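View pics/sc.png

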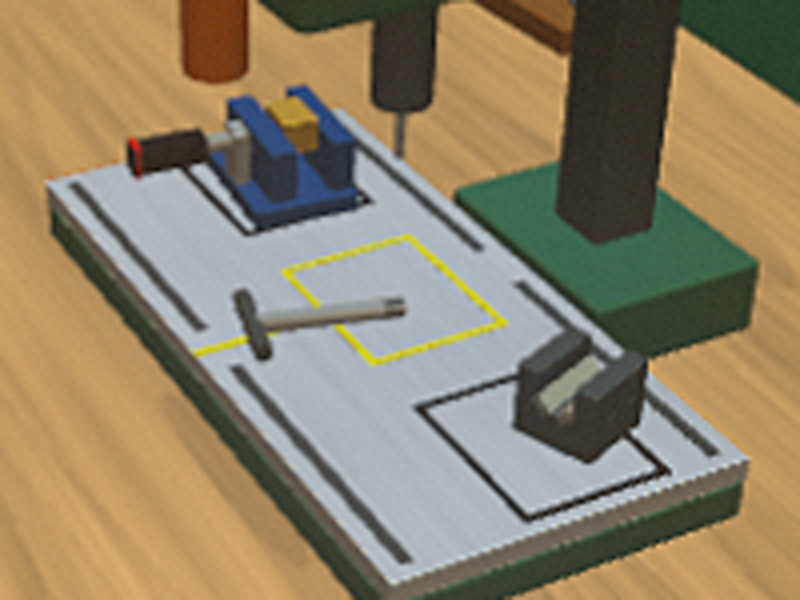

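```bash
python3 - <<'E'
from h import *
T=load('top');S=load('side')
t=lambda c,r,z:atz(T,235+(c-2)/5,155+(r-2)/5,z).round(4)[:2]
q=lambda c,r,z:atz(S,270+(c-1.5)/4,150+(r-1.5)/4,z).round(4)[:2]
print('table',[t(*p,.04) for p in((38,42),(757,42),(33,402),(763,402))])
fr=[q(*p,.04) for p in((283,271),(408,236),(503,323),(374,362))];print('frameS',fr,np.mean(fr,0))
print('table S',q(45,182,.04),q(390,590,.04),q(748,462,.04))
print('line top',t(396,398,.04),'fr right',t(487,112,.04),t(487,261,.04), t(307,261,.04))
print('handle T',t(342,321,.05),t(433,345,.05),'S',q(243,293,.05),q(263,354,.05),'tip S',q(402,306,.046),'junction S',q(262,320,.046))
print('grip T',t(132,328,.082+.005),t(143,258,.092),'S red',q(135,157,.082),q(205,150,.082))
print('vice jaw top T corners', [t(*p,.095) for p in((92,108),(236,125),(228,240),(84,228))])
print('tray',[atz(T,*p,.025).round(4)[:2] for p in((435,229),(478,234),(472,285),(429,279))])
for p in((265,176),(262,190),(262,214),(314,216),(366,182)): print(p,dep(T,*p).round(3))
E
```

```text
table [array([0.7067, 0.265 ]), array([ 0.7179, -0.1722]), array([0.4858, 0.2577]), array([ 0.4982, -0.1794])]
frameS [array([0.5773, 0.094 ]), array([0.6647, 0.0959]), array([ 0.6666, -0.0113]), array([ 0.5807, -0.013 ])] [0.622325 0.0414  ]
table S [0.4871 0.2563] [ 0.4949 -0.1846] [ 0.7137 -0.179 ]
line top [0.4944 0.0398] fr right [ 0.6701 -0.0098] [ 0.5788 -0.0123] [0.5759 0.096 ]
handle T [0.5385 0.0732] [0.5255 0.0185] S [0.5386 0.0691] [0.5216 0.0085] tip S [0.6182 0.0219] junction S [0.5387 0.0444]
grip T [0.5255 0.1934] [0.566 0.188] S red [0.5241 0.1919] [0.5665 0.1808]
vice jaw top T corners [array([0.6535, 0.2212]), array([0.6455, 0.1365]), array([0.5774, 0.1385]), array([0.5823, 0.2227])]
tray [array([ 0.5224, -0.3252]), array([ 0.511 , -0.4555]), array([ 0.3568, -0.4377]), array([ 0.3711, -0.3085])]
(265, 176) [0.668 0.194 0.04 ]
(262, 190) [0.615 0.194 0.087]
(262, 214) [0.543 0.19  0.094]
(314, 216) [0.547 0.041 0.053]
(366, 182) [ 0.653 -0.111  0.058]
```

Measured: mark ≈ (0.622, 0.042), drill yaw ≈ +0.03. Key handle ≈ (0.531, 0.043), key yaw ≈ -0.24. The moves only turn about the tool's z, but I need a lean. I'll check what happens at the edge of reach, moving straight up in free space.

Request:
carry_out --steps '[[[0,0,-0.06],0,-1],[[0,0,-0.12],0,-1],[[0,0,-0.18],0,-1],[[0,0,-0.24],0,-1],[[0,0,-0.3],0,-1],[[0,0,-0.36],0,-1],[[0,0,-0.42],0,-1]]'

```text
time: 0.98
tool_pos: [0.176, 0.4345, 0.6071]
ee_rot: [-3.033, -0.022, 2.758]
wrist_force: [-20.4, -39.9, 3.7]
width: 0.0941
finger_force: 0.0
```

Request:
carry_out --steps '[[[0,0,0],0,-1],[[0,0,0],0,-1],[[0,0,0],0,-1]]'

```text
time: 1.35
tool_pos: [0.173, 0.4295, 0.6163]
ee_rot: [-3.057, -0.019, 2.758]
wrist_force: [-0.8, 0.4, -0.2]
width: 0.0936
finger_force: 0.0
```

```bash
python3 -c "
from h import *
o=robot.get_obs();print(o['joint_positions'].round(3),o['tool_pos'].round(4),o['ee_rot'].round(3),o['wrist_force'])"
```

```text
[ 1.059  0.298  0.276  0.017  2.654 -0.114] [0.173  0.4295 0.6163] [-3.057 -0.019  2.758] [-0.78112135  0.40955513 -0.23980982]
```

Request:
carry_out --steps '[[[0,0,0.05],0,-1],[[0,0,0.1],0,-1],[[0,0,0.15],0,-1],[[0,0,0.15],0,-1]]'

```text
time: 1.85
tool_pos: [0.1647, 0.4173, 0.4598]
ee_rot: [-3.041, -0.021, 2.758]
wrist_force: [0.2, -0.4, 0.9]
width: 0.0942
finger_force: 0.0
```

```bash
cat >> h.py <<'E'
from scipy.spatial.transform import Rotation as Ro
def st():
    o=robot.get_obs(); M=Ro.from_euler('xyz',o['ee_rot']).as_matrix()
    print('t',o['time'],'q',o['joint_positions'].round(3),'p',o['tool_pos'].round(4),'x',M[:,0].round(3),'y',M[:,1].round(3),'z',M[:,2].round(3),'F',o['wrist_force'].round(1),'w',round(o['width'],4),o['finger_force'])
    return o,M
E
python3 -c "
from h import *
st();print(Ro.from_euler('xyz',[-3.057,-.019,2.758]).as_matrix().round(3))"
```

```text
t 1.85 q [ 1.062  0.01   0.983  0.011  2.25  -0.12 ] p [0.1647 0.4173 0.4598] x [-0.927  0.374  0.021] y [ 0.371  0.923 -0.1  ] z [-0.057 -0.085 -0.995] F [ 0.2 -0.4  0.9] w 0.0942 0.0
[[-0.927  0.371 -0.049]
 [ 0.374  0.925 -0.071]
 [ 0.019 -0.084 -0.996]]
```

Orientation is carried over from the reached pose, so the lean can be ratcheted at the edge of reach; stretching outward should lean the tool outward. First I'll undo this wrong lean along the same azimuth.

Request:
carry_out --steps '[[[0,0.06,0],0,-1],[[0,0.12,0],0,-1],[[0,0.18,0],0,-1],[[0,0.24,0],0,-1],[[0,0.3,0],0,-1],[[0,0.34,0],0,-1],[[0,0.37,0],0,-1],[[0,0.37,0],0,-1]]'

```text
time: 2.85
tool_pos: [0.2714, 0.6833, 0.3814]
ee_rot: [-3.105, -0.019, 2.758]
wrist_force: [0.0, 0.7, 0.3]
width: 0.0938
finger_force: 0.0
```

```bash
python3 -c "
from h import *
st()"
```

```text
t 2.85 q [ 1.108  0.674  0.274  0.021  2.231 -0.067] p [0.2714 0.6833 0.3814] x [-0.927  0.374  0.019] y [ 0.373  0.927 -0.036] z [-0.031 -0.027 -0.999] F [0.  0.7 0.3] w 0.0938 0.0
```

Request:
carry_out --steps '[[[0,0.06,0],0,-1],[[0,0.06,0],0,-1]]'

```text
time: 3.1
tool_pos: [0.2818, 0.709, 0.3557]
ee_rot: [-3.133, -0.02, 2.758]
wrist_force: [-0.2, -0.2, -0.2]
width: 0.0945
finger_force: 0.0
```

```bash
python3 -c "
from h import *
o,M=st();print('back to .45,.04,.6:',M.T@(np.array([.40,.03,.58])-o['tool_pos']))"
```

```text
t 3.1 q [ 1.11   0.708  0.274  0.023  2.169 -0.064] p [0.2818 0.709  0.3557] x [-0.927  0.374  0.02 ] y [ 0.374  0.927 -0.008] z [-0.021 -0.    -1.   ] F [-0.2 -0.2 -0.2] w 0.0945 0.0
back to .45,.04,.6: [-0.35934837 -0.58728105 -0.2264878 ]
```

Request:
carry_out --steps '[[[-0.03,-0.048,-0.02],-0.4,-1],[[-0.06,-0.096,-0.04],-0.8,-1],[[-0.09,-0.144,-0.06],-1.2,-1],[[-0.12,-0.19,-0.08],-1.6,-1],[[-0.15,-0.24,-0.1],-2.0,-1],[[-0.18,-0.29,-0.12],-2.37,-1],[[-0.21,-0.34,-0.14],-2.37,-1],[[-0.24,-0.39,-0.16],-2.37,-1],[[-0.27,-0.44,-0.18],-2.37,-1],[[-0.3,-0.49,-0.2],-2.37,-1]]'

```text
time: 4.35
tool_pos: [0.3787, 0.1401, 0.561]
ee_rot: [3.139, -0.007, -3.111]
wrist_force: [1.1, 0.2, 0.1]
width: 0.0941
finger_force: 0.0
```

```bash
python3 -c "
from h import *
o,M=st();print(M.T@(np.array([.50,.02,.54])-o['tool_pos']))"
```

```text
t 4.35 q [ 0.21  -0.037  0.8    0.006  2.385 -1.387] p [0.3787 0.1401 0.561 ] x [-1.    -0.031  0.007] y [-0.031  1.     0.003] z [-0.007  0.003 -1.   ] F [1.1 0.2 0.1] w 0.0941 0.0
[-0.11776923 -0.1238284   0.01979086]
```

Request:
carry_out --steps '[[[-0.045,-0.04,0],0,-1],[[-0.09,-0.08,0],0,-1],[[-0.13,-0.12,0],0,-1],[[-0.19,-0.12,0],0,-1],[[-0.25,-0.12,0],0,-1],[[-0.31,-0.12,0],0,-1],[[-0.37,-0.12,0],0,-1],[[-0.43,-0.12,0],0,-1],[[-0.43,-0.12,0],0,-1]]'

```text
time: 5.48
tool_pos: [0.6887, 0.0304, 0.4587]
ee_rot: [3.141, 0.021, -3.111]
wrist_force: [-0.1, -0.3, -0.3]
width: 0.094
finger_force: 0.0
```

```bash
python3 -c "
from h import *
st()"
```

```text
t 5.475 q [-0.039  0.566  0.274  0.003  2.281 -1.638] p [0.6887 0.0304 0.4587] x [-0.999 -0.03  -0.021] y [-0.03   1.     0.001] z [ 0.021  0.002 -1.   ] F [-0.1 -0.3 -0.3] w 0.094 0.0
```

Request:
carry_out --steps '[[[-0.05,0,-0.03],0,-1],[[-0.1,0,-0.06],0,-1],[[-0.15,0,-0.1],0,-1],[[-0.2,0,-0.14],0,-1],[[-0.25,0,-0.18],0,-1],[[-0.3,0,-0.2],0,-1],[[-0.3,0,-0.2],0,-1]]'

```text
time: 6.35
tool_pos: [0.7173, 0.0291, 0.4444]
ee_rot: [3.14, 0.066, -3.112]
wrist_force: [0.2, -1.1, -0.5]
width: 0.0939
finger_force: 0.0
```

```bash
python3 -c "
from h import *
st()"
```

```text
t 6.35 q [-0.041  0.588  0.274  0.008  2.214 -1.637] p [0.7173 0.0291 0.4444] x [-0.997 -0.03  -0.066] y [-0.03   1.     0.002] z [ 0.066  0.004 -0.998] F [ 0.2 -1.1 -0.5] w 0.0939 0.0
```

Works, but the lean per call is bounded, so I'll use several short ratchet calls.

Request:
carry_out --steps '[[[-0.06,0,-0.04],0,-1],[[-0.12,0,-0.08],0,-1]]'

```text
time: 6.6
tool_pos: [0.7317, 0.0289, 0.4472]
ee_rot: [3.14, 0.113, -3.112]
wrist_force: [-0.2, -1.0, 0.9]
width: 0.094
finger_force: 0.0
```

Request:
carry_out --steps '[[[-0.06,0,-0.04],0,-1],[[-0.12,0,-0.08],0,-1]]'

```text
time: 6.85
tool_pos: [0.7435, 0.0286, 0.4532]
ee_rot: [3.139, 0.16, -3.112]
wrist_force: [-0.6, 0.8, -0.2]
width: 0.0943
finger_force: 0.0
```

Request:
carry_out --steps '[[[-0.06,0,-0.04],0,-1],[[-0.06,0,-0.04],0,-1]]'

```text
time: 7.1
tool_pos: [0.753, 0.0285, 0.4623]
ee_rot: [3.139, 0.207, -3.112]
wrist_force: [0.3, 0.1, 0.2]
width: 0.094
finger_force: 0.0
```

Request:
carry_out --steps '[[[-0.06,0,0],0,-1],[[-0.06,0,0],0,-1]]'

```text
time: 7.35
tool_pos: [0.7809, 0.029, 0.4432]
ee_rot: [3.138, 0.235, -3.112]
wrist_force: [-0.4, 0.1, -0.4]
width: 0.0938
finger_force: 0.0
```

```bash
python3 -c "
from h import *
st()"
```

```text
t 7.35 q [-0.044  0.6    0.275  0.023  2.032 -1.632] p [0.7809 0.029  0.4432] x [-0.972 -0.029 -0.233] y [-0.03   1.     0.003] z [ 0.233  0.01  -0.973] F [-0.4  0.1 -0.4] w 0.0938 0.0
```

Request:
carry_out --steps '[[[-0.06,0,-0.04],0,-1],[[-0.12,0,-0.08],0,-1]]'

```text
time: 7.6
tool_pos: [0.7843, 0.0287, 0.4649]
ee_rot: [3.138, 0.292, -3.112]
wrist_force: [-0.0, 0.0, 0.4]
width: 0.0937
finger_force: 0.0
```

Request:
carry_out --steps '[[[-0.06,0,-0.04],0,-1],[[-0.12,0,-0.08],0,-1]]'

```text
time: 7.85
tool_pos: [0.7872, 0.0282, 0.4842]
ee_rot: [3.138, 0.342, -3.112]
wrist_force: [0.0, -0.4, 0.0]
width: 0.0938
finger_force: 0.0
```

Request:
carry_out --steps '[[[-0.06,0,-0.04],0,-1],[[-0.12,0,-0.08],0,-1]]'

```text
time: 8.1
tool_pos: [0.788, 0.0276, 0.5052]
ee_rot: [3.137, 0.392, -3.113]
wrist_force: [-0.8, 0.3, 1.3]
width: 0.094
finger_force: 0.0
```

Request:
carry_out --steps '[[[-0.06,0,-0.04],0,-1],[[-0.12,0,-0.08],0,-1]]'

```text
time: 8.35
tool_pos: [0.7864, 0.0271, 0.5287]
ee_rot: [3.137, 0.443, -3.113]
wrist_force: [0.3, 0.5, -0.3]
width: 0.0941
finger_force: 0.0
```

Request:
carry_out --steps '[[[-0.06,0,-0.04],0,-1],[[-0.12,0,-0.08],0,-1]]'

```text
time: 8.6
tool_pos: [0.7825, 0.0265, 0.5541]
ee_rot: [3.137, 0.494, -3.113]
wrist_force: [-0.1, -0.5, 0.4]
width: 0.0936
finger_force: 0.0
```

Request:
carry_out --steps '[[[-0.06,0,-0.04],0,-1],[[-0.12,0,-0.08],0,-1]]'

```text
time: 8.85
tool_pos: [0.7763, 0.0259, 0.5811]
ee_rot: [3.136, 0.546, -3.113]
wrist_force: [0.7, 0.5, 0.1]
width: 0.0939
finger_force: 0.0
```

```bash
python3 -c "
from h import *
o,M=st()
for X in ([.42,.03,.44],[.42,.03,.2],[.42,.035,.12],[.552,.038,.05]): print(X,(M.T@(np.array(X)-o['tool_pos'])).round(3))"
```

```text
t 8.85 q [-0.062  0.45   0.274  0.054  1.874 -1.632] p [0.7763 0.0259 0.5811] x [-0.854 -0.024 -0.519] y [-0.031  1.     0.004] z [ 0.519  0.02  -0.855] F [0.7 0.5 0.1] w 0.0939 0.0
[0.42, 0.03, 0.44] [ 0.378  0.015 -0.064]
[0.42, 0.03, 0.2] [0.502 0.013 0.141]
[0.42, 0.035, 0.12] [0.544 0.018 0.209]
[0.552, 0.038, 0.05] [0.467 0.017 0.338]
```

Request:
carry_out --steps '[[[0.054,0.002,-0.009],0,-1],[[0.108,0.004,-0.018],0,-1],[[0.162,0.006,-0.027],0,-1],[[0.216,0.008,-0.036],0,-1],[[0.27,0.01,-0.045],0,-1],[[0.324,0.012,-0.054],0,-1],[[0.378,0.015,-0.064],0.5,-0.5],[[0.41,0.015,-0.01],1.0,-0.2],[[0.44,0.015,0.04],1.4,0.2],[[0.47,0.015,0.09],1.8,0.35]]'

```text
time: 10.1
tool_pos: [0.4205, 0.0313, 0.2585]
ee_rot: [2.95, 0.514, 2.804]
wrist_force: [0.3, -0.4, 0.6]
width: 0.057
finger_force: 0.0
```

```bash
python3 - <<'E'
from h import *
st()
T=load('top')
for c,r in((403,270),(397,310),(396,334)): print(atz(T,235+(c-2)/5,155+(r-2)/5,.051).round(4))
s=snap('top'); crop(s,'tc2',235,155,395,275,5)
E
```

```text
t 10.1 q [-0.129 -0.634  1.951  0.09   1.286 -1.415] p [0.4205 0.0313 0.2585] x [-0.822  0.288 -0.492] y [0.237 0.957 0.166] z [ 0.519  0.02  -0.855] F [ 0.3 -0.4  0.6] w 0.057 0.0
[0.5701 0.0377 0.051 ]
[0.5458 0.0405 0.051 ]
[0.5314 0.0407 0.051 ]
```

```bash
python3 - <<'E'
from h import *
o,M=st()
for X in ([.49,.037,.16],[.535,.0365,.095],[.5505,.0365,.068],[.5505,.0365,.062]): print(X,(M.T@(np.array(X)-o['tool_pos'])).round(3))
E
```

```text
t 10.15 q [-0.129 -0.632  1.977  0.09   1.286 -1.413] p [0.4138 0.0322 0.2404] x [-0.835  0.291 -0.468] y [0.242 0.957 0.163] z [ 0.495  0.023 -0.869] F [ -4.9   1.5 -13.9] w 0.0536 0.0
[0.49, 0.037, 0.16] [-0.025  0.01   0.108]
[0.535, 0.0365, 0.095] [-0.032  0.01   0.186]
[0.5505, 0.0365, 0.068] [-0.032  0.009  0.218]
[0.5505, 0.0365, 0.062] [-0.029  0.008  0.223]
```

Request:
carry_out --steps '[[[-0.01,0.004,0.05],0,0.35],[[-0.025,0.008,0.1],0,0.35],[[-0.025,0.008,0.1],0,0.35],[[-0.025,0.008,0.1],0,0.35]]'

```text
time: 10.65
tool_pos: [0.4957, 0.0338, 0.1895]
ee_rot: [2.952, 0.514, 2.808]
wrist_force: [0.0, 0.2, 0.4]
width: 0.0309
finger_force: 0.0
```

```bash
python3 - <<'E'
from h import *
o,M=st()
for X in ([.535,.0365,.095],[.5505,.0365,.068],[.5505,.0365,.062]): print(X,(M.T@(np.array(X)-o['tool_pos'])).round(3))
E
```

```text
t 10.65 q [-0.091 -0.417  1.966  0.077  1.052 -1.398] p [0.4957 0.0338 0.1895] x [-0.823  0.285 -0.492] y [0.234 0.958 0.164] z [ 0.518  0.02  -0.855] F [0.  0.2 0.4] w 0.0309 0.0
[0.535, 0.0365, 0.095] [ 0.015 -0.004  0.101]
[0.5505, 0.0365, 0.068] [ 0.015 -0.005  0.132]
[0.5505, 0.0365, 0.062] [ 0.018 -0.006  0.137]
```

Request:
carry_out --steps '[[[0.008,-0.002,0.05],0,0.35],[[0.015,-0.004,0.1],0,0.35],[[0.015,-0.005,0.125],0,0.35],[[0.015,-0.005,0.13],0,0.35],[[0.015,-0.005,0.13],0,0.35]]'

```text
time: 11.28
tool_pos: [0.5496, 0.0358, 0.0703]
ee_rot: [2.951, 0.515, 2.807]
wrist_force: [-1.0, 0.1, -0.4]
width: 0.0307
finger_force: 0.0
```

```bash
python3 - <<'E'
from h import *
o,M=st()
s=snap('side'); crop(s,'sc2',290,170,420,270,6)
E
```

```text
t 11.275 q [-0.073 -0.168  2.033  0.086  0.734 -1.407] p [0.5496 0.0358 0.0703] x [-0.822  0.286 -0.493] y [0.234 0.958 0.165] z [ 0.519  0.02  -0.854] F [-1.   0.1 -0.4] w 0.0307 0.0
```

View pics/sc2.png

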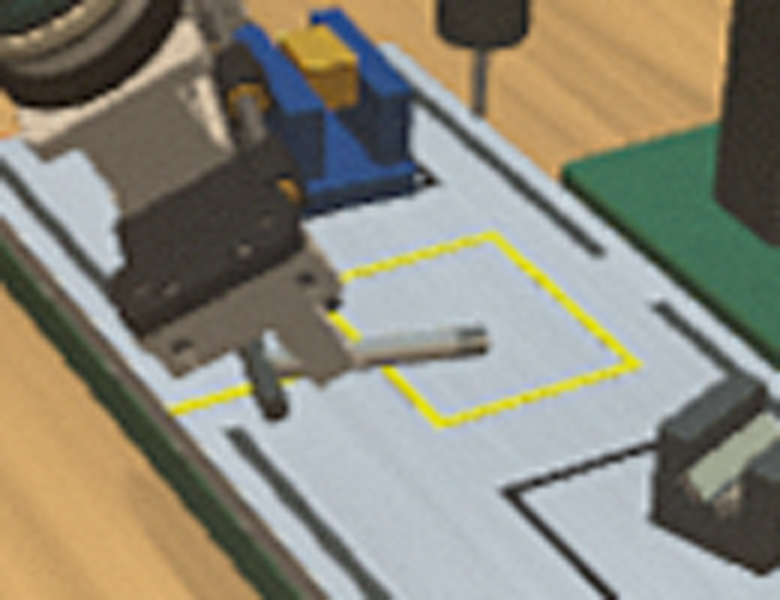

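The fingers straddle the shank just past the cross-handle: near finger at (325,350), handle at (262,380). I'll lower 6 mm and close.

Request:
carry_out --steps '[[[0.0015,-0.0005,0.003],0,0.35],[[0.003,-0.001,0.006],0,0.35],[[0.003,-0.001,0.006],0,0.7],[[0.003,-0.001,0.006],0,1],[[0.003,-0.001,0.006],0,1],[[0.003,-0.001,0.006],0,1]]'

```text
time: 12.08
tool_pos: [0.5499, 0.0365, 0.0623]
ee_rot: [2.95, 0.514, 2.806]
wrist_force: [-1.0, 1.1, 5.7]
width: 0.0105
finger_force: 30.0
```

```bash
python3 - <<'E'
from h import *
o,M=st()
E
```

```text
t 12.075 q [-0.072 -0.155  2.041  0.089  0.716 -1.409] p [0.5499 0.0365 0.0623] x [-0.822  0.286 -0.492] y [0.235 0.958 0.166] z [ 0.519  0.021 -0.855] F [-1.   1.1  5.7] w 0.0105 30.002813769042405
```

Request:
carry_out --steps '[[[0,0,-0.01],0,1],[[0,0,-0.03],0,1],[[0,0,-0.06],0,1],[[0,0,-0.09],0,1],[[0,0,-0.12],0,1],[[0,0,-0.12],0,1]]'

```text
time: 12.82
tool_pos: [0.4868, 0.0335, 0.1654]
ee_rot: [2.952, 0.515, 2.807]
wrist_force: [-1.0, -0.5, -1.5]
width: 0.0103
finger_force: 30.0
```

```bash
python3 - <<'E'
from h import *
o,M=st()
s=snap('side'); crop(s,'sc3',250,140,410,260,5)
for X in ([.43,-.18,.165],[.419,-.379,.165],[.419,-.379,.04],[.419,-.379,.029]): print(X,(M.T@(np.array(X)-o['tool_pos'])).round(3))
E
```

```text
t 12.825 q [-0.095 -0.429  2.022  0.081  1.008 -1.405] p [0.4868 0.0335 0.1654] x [-0.822  0.286 -0.492] y [0.235 0.958 0.164] z [ 0.519  0.02  -0.855] F [-1.  -0.5 -1.5] w 0.0103 29.99867856502533
[0.43, -0.18, 0.165] [-0.014 -0.218 -0.033]
[0.419, -0.379, 0.165] [-0.062 -0.411 -0.043]
[0.419, -0.379, 0.04] [-0.    -0.432  0.064]
[0.419, -0.379, 0.029] [ 0.005 -0.433  0.073]
```

View pics/sc3.png

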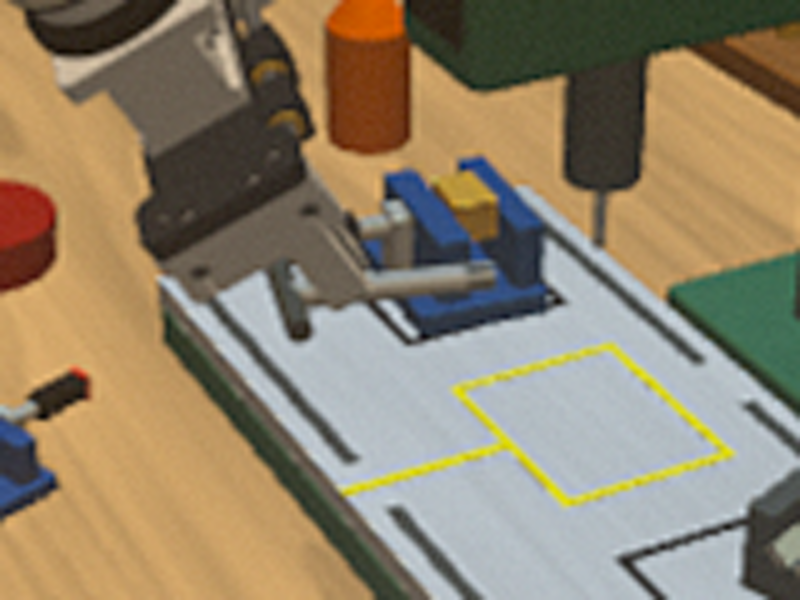

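The key is held level (shank at (400,285)). Now I carry it to the tray.

Request:
carry_out --steps '[[[-0.005,-0.05,-0.005],0,1],[[-0.01,-0.1,-0.012],0,1],[[-0.014,-0.15,-0.018],0,1],[[-0.02,-0.2,-0.024],0,1],[[-0.028,-0.25,-0.03],0,1],[[-0.036,-0.3,-0.034],0,1],[[-0.048,-0.36,-0.038],0,1],[[-0.062,-0.411,-0.043],0,1],[[-0.062,-0.411,-0.043],0,1],[[-0.062,-0.411,-0.043],0,1]]'

```text
time: 14.12
tool_pos: [0.4186, -0.3776, 0.1608]
ee_rot: [2.948, 0.508, 2.806]
wrist_force: [0.5, 0.5, -0.4]
width: 0.0109
finger_force: 30.0
```

```bash
python3 - <<'E'
from h import *
o,M=st()
for X in ([.419,-.379,.1],[.419,-.379,.045],[.419,-.379,.03]): print(X,(M.T@(np.array(X)-o['tool_pos'])).round(3))
E
```

```text
t 14.125 q [-1.123 -0.069  1.75   0.518  1.272 -2.516] p [ 0.4186 -0.3776  0.1608] x [-0.825  0.288 -0.486] y [0.235 0.957 0.168] z [ 0.514  0.024 -0.857] F [ 0.5  0.5 -0.4] w 0.0109 29.998550713062286
[0.419, -0.379, 0.1] [ 0.029 -0.011  0.052]
[0.419, -0.379, 0.045] [ 0.056 -0.021  0.099]
[0.419, -0.379, 0.03] [ 0.063 -0.023  0.112]
```

Request:
carry_out --steps '[[[0.015,-0.005,0.025],0.2,1],[[0.029,-0.011,0.052],0.4,1],[[0.042,-0.016,0.075],0.4,1],[[0.052,-0.02,0.092],0.4,1],[[0.056,-0.021,0.099],0.4,1],[[0.056,-0.021,0.099],0.4,1]]'

```text
time: 14.88
tool_pos: [0.4228, -0.3789, 0.0503]
ee_rot: [2.917, 0.491, 2.726]
wrist_force: [0.2, -0.2, -1.0]
width: 0.0107
finger_force: 30.0
```

```bash
python3 - <<'E'
from h import *
o,M=st()
for X in ([.419,-.379,.035],[.419,-.379,.028]): print(X,(M.T@(np.array(X)-o['tool_pos'])).round(3))
E
```

```text
t 14.875 q [-1.112  0.049  1.87   0.564  1.058 -2.565] p [ 0.4228 -0.3789  0.0503] x [-0.807  0.356 -0.471] y [0.297 0.934 0.197] z [ 0.51   0.019 -0.86 ] F [ 0.2 -0.2 -1. ] w 0.0107 29.998455941677094
[0.419, -0.379, 0.035] [ 0.01  -0.004  0.011]
[0.419, -0.379, 0.028] [ 0.014 -0.006  0.017]
```

Request:
carry_out --steps '[[[0.003,-0.001,0.004],0.3,1],[[0.006,-0.003,0.009],0.5,1],[[0.01,-0.004,0.014],0.5,1],[[0.014,-0.006,0.017],0.5,1],[[0.014,-0.006,0.017],0.5,1]]'

```text
time: 15.5
tool_pos: [0.4179, -0.3797, 0.0276]
ee_rot: [2.872, 0.469, 2.629]
wrist_force: [-0.5, 0.2, -0.4]
width: 0.0108
finger_force: 30.0
```

```bash
python3 - <<'E'
from h import *
o,M=st()
print((M.T@np.array([0,0,-.004])).round(4))
s=snap('side'); crop(s,'sc4',320,310,480,430,5)
E
```

```text
t 15.5 q [-1.122  0.076  1.894  0.581  1.02  -2.519] p [ 0.4179 -0.3797  0.0276] x [-0.777  0.437 -0.452] y [0.367 0.899 0.237] z [ 0.511  0.018 -0.86 ] F [-0.5  0.2 -0.4] w 0.0108 29.99908983707428
[ 0.0018 -0.0009  0.0034]
```

View pics/sc4.png

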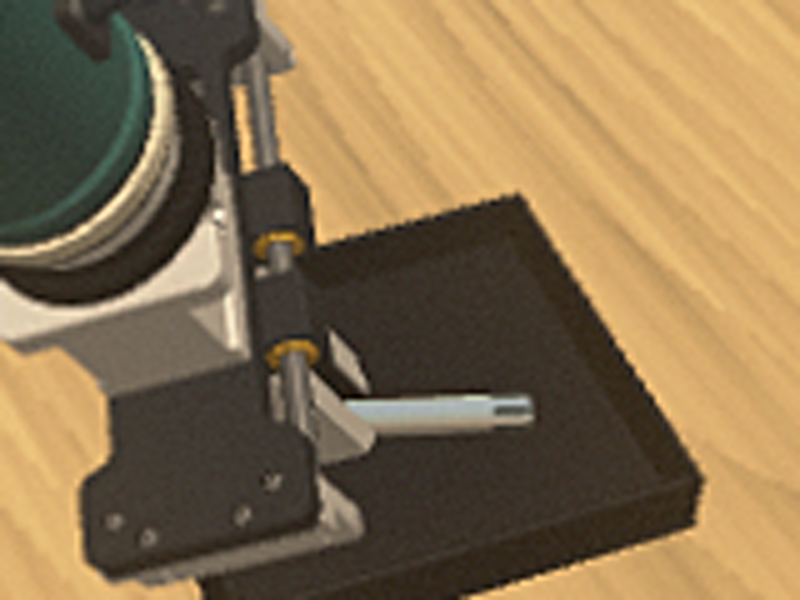

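Key is inside the tray. I release with a small opening and withdraw along the fingers.

Request:
carry_out --steps '[[[0,0,0],0,0.6],[[0,0,0],0,0.6],[[0,0,-0.003],0,0.5],[[0,0,-0.015],0,0.4],[[0,0,-0.05],0,0.3],[[0,0,-0.1],0,0],[[0,0,-0.14],0,0],[[0,0,-0.14],0,0]]'

```text
time: 16.55
tool_pos: [0.3462, -0.3848, 0.1526]
ee_rot: [2.879, 0.476, 2.631]
wrist_force: [-0.1, 0.5, 0.4]
width: 0.0467
finger_force: 0.0
```

```bash
python3 - <<'E'
from h import *
o,M=st()
s=snap('side');t=snap('top')
a=cv2.resize(s['image'][320:440,320:480],None,fx=3,fy=3,interpolation=2); b=cv2.resize(t['image'][215:295,420:490],None,fx=4,fy=4,interpolation=2)
c=np.zeros((360,480+280,3),np.uint8); c[:360,:480]=a; c[:320,480:]=b; save(c,'c5')
E
```

```text
t 16.55 q [-1.278 -0.138  1.829  0.534  1.328 -2.5  ] p [ 0.3462 -0.3848  0.1526] x [-0.775  0.435 -0.458] y [0.369 0.9   0.23 ] z [ 0.513  0.01  -0.859] F [-0.1  0.5  0.4] w 0.0467 0.0
```

View pics/c5.png

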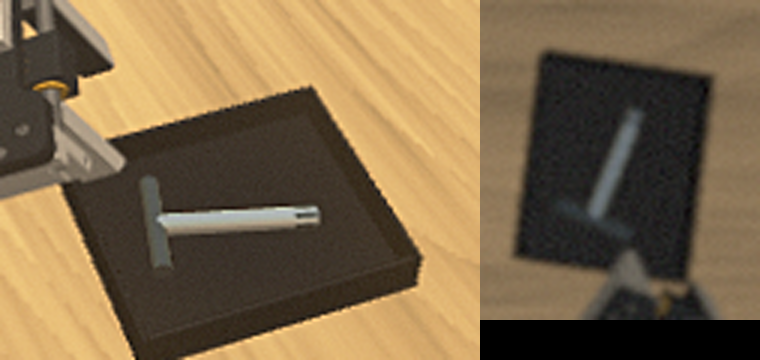

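Side and top crops: the key lies flat and wholly inside the tray (side crop handle (155,220), tip (318,215)). Now the vice.

```bash
python3 - <<'E'
from h import *
o,M=st()
from scipy.optimize import brentq
f=lambda a:(M@Ro.from_euler('z',a,degrees=True).as_matrix())[2,1]
a=brentq(f,-60,10); N=M@Ro.from_euler('z',a,degrees=True).as_matrix();print(a,N.round(3))
for X in ([.42,-.1,.2],[.49,.19,.18]): print(X,(M.T@(np.array(X)-o['tool_pos'])).round(3))
E
```

```text
t 16.65 q [-1.276 -0.134  1.834  0.533  1.327 -2.501] p [ 0.3463 -0.3823  0.1482] x [-0.777  0.437 -0.453] y [0.368 0.899 0.236] z [ 0.51   0.017 -0.86 ] F [ 0.5  0.6 -0.2] w 0.0468 0.0
-27.56569036239172 [[-0.859 -0.034  0.51 ]
 [-0.029  0.999  0.017]
 [-0.511 -0.    -0.86 ]]
[0.42, -0.1, 0.2] [ 0.043  0.293 -0.002]
[0.49, 0.19, 0.18] [0.124 0.575 0.056]
```

Request:
carry_out --steps '[[[0.01,0.058,0],-0.3,0],[[0.018,0.117,0],-0.6,0],[[0.026,0.175,0],-0.9,0],[[0.035,0.234,0],-1.2,0],[[0.043,0.293,0],-1.6,0],[[0.058,0.348,0.01],-2.0,0],[[0.074,0.404,0.02],-2.4,0],[[0.09,0.46,0.032],-2.76,0],[[0.107,0.517,0.044],-2.76,0],[[0.124,0.575,0.056],-2.76,0]]'

```text
time: 17.9
tool_pos: [0.4888, 0.193, 0.1777]
ee_rot: [-3.141, 0.533, -3.104]
wrist_force: [0.9, -0.6, 0.7]
width: 0.0469
finger_force: 0.0
```

Request:
carry_out --steps '[[[0,0,0],0,0],[[0,0,0],0,0]]'

```text
time: 18.15
tool_pos: [0.4888, 0.1902, 0.1778]
ee_rot: [-3.14, 0.532, -3.105]
wrist_force: [0.8, -0.4, 0.2]
width: 0.0472
finger_force: 0.0
```

```bash
python3 - <<'E'
from h import *
o,M=st()
for X in ([.525,.189,.12],[.546,.189,.084]): print(X,(M.T@(np.array(X)-o['tool_pos'])).round(3))
E
```

```text
t 18.15 q [ 0.368 -0.295  1.901 -0.195  1.036 -1.182] p [0.4888 0.1902 0.1778] x [-0.861 -0.032 -0.507] y [-0.036  0.999 -0.001] z [ 0.507  0.017 -0.862] F [ 0.8 -0.4  0.2] w 0.0472 0.0
[0.525, 0.189, 0.12] [-0.002 -0.002  0.068]
[0.546, 0.189, 0.084] [-0.002 -0.003  0.11 ]
```

Request:
carry_out --steps '[[[0,-0.001,0.03],0,0],[[-0.001,-0.002,0.06],0,0],[[-0.002,-0.003,0.085],0,0],[[-0.002,-0.003,0.1],0,0],[[-0.002,-0.003,0.108],0,0],[[-0.002,-0.003,0.108],0,0]]'

```text
time: 18.9
tool_pos: [0.5469, 0.1884, 0.0882]
ee_rot: [3.141, 0.536, -3.108]
wrist_force: [-0.5, 0.6, 0.6]
width: 0.047
finger_force: 0.0
```

```bash
python3 - <<'E'
from h import *
o,M=st()
s=snap('side'); crop(s,'sc6',270,150,430,270,5)
E
```

```text
t 18.9 q [ 0.315 -0.092  1.924 -0.198  0.802 -1.188] p [0.5469 0.1884 0.0882] x [-0.859 -0.029 -0.51 ] y [-0.034  0.999  0.   ] z [ 0.51   0.017 -0.86 ] F [-0.5  0.6  0.6] w 0.047 0.0
```

View pics/sc6.png

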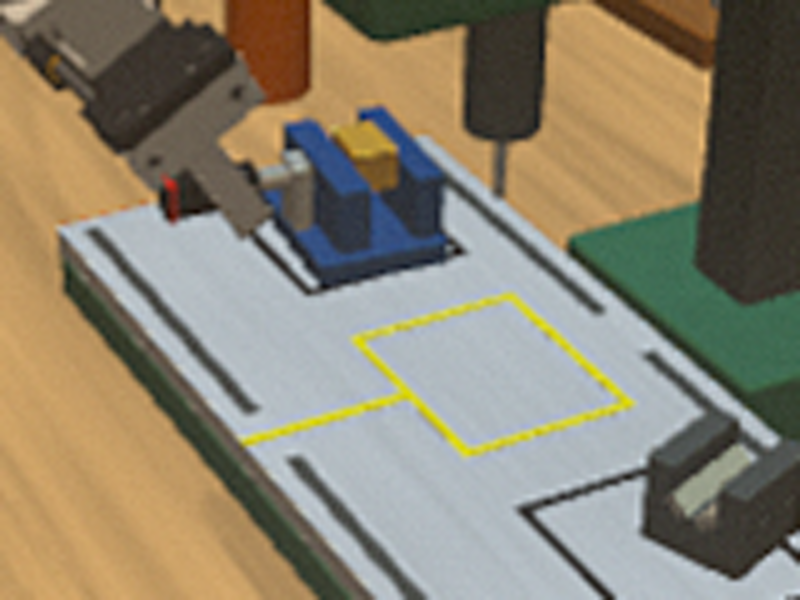

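Fingers straddle the grip between the red end (170,195) and the screw. I'll close gradually so the pads square it up.

Request:
carry_out --steps '[[[0,0,0.003],0,0.3],[[0,0,0.003],0,0.5],[[0,0,0.003],0,0.6],[[0,0,0.003],0,0.7],[[0,0,0.003],0,1],[[0,0,0.003],0,1],[[0,0,0.003],0,1],[[0,0,0.003],0,1]]'

```text
time: 19.95
tool_pos: [0.5486, 0.1887, 0.0859]
ee_rot: [-3.141, 0.536, -3.107]
wrist_force: [-0.6, -5.0, 1.9]
width: 0.0155
finger_force: 29.9
```

```bash
cat > v.py <<'E'
from h import *
o,M=st()
# vice blue pixels -> world points from depth (top + side), base/jaw estimate
for n in('top','side'):
    s=snap(n); hsv=cv2.cvtColor(s['image'],cv2.COLOR_RGB2HSV)
    m=cv2.inRange(hsv,(105,110,40),(125,255,255))
    v,u=np.nonzero(m)
    p=cv2.undistortPoints(np.c_[u,v].astype(float)[:,None],s['mtx'],s['D'])[:,0]
    z=s['z_map'][v,u]; P=(np.c_[p,np.ones(len(p))]*z[:,None]-s['t'])@s['R']
    k=(z>0)&(abs(P[:,0]-.62)<.1)&(P[:,1]>-.1)&(P[:,1]<.3)&(P[:,2]>.04)&(P[:,2]<.11); P=P[k]
    if len(P)<20: print(n,len(P)); continue
    r=cv2.minAreaRect((P[:,:2]*1000).astype(np.float32)); print(n,len(P),'rect',r,'z',np.percentile(P[:,2],[5,50,95]).round(3))
    th=.03; d=(P[:,:2]-[.622,.042])@np.array([[np.cos(th),-np.sin(th)],[np.sin(th),np.cos(th)]])
    print('  drill-frame 1/99%',np.percentile(d,[1,99],axis=0).round(4).tolist())
E
python3 v.py
```

```text
t 19.95 q [ 0.315 -0.086  1.923 -0.2    0.795 -1.187] p [0.5486 0.1887 0.0859] x [-0.859 -0.03  -0.511] y [-0.034  0.999 -0.   ] z [ 0.511  0.017 -0.86 ] F [-0.6 -5.   1.9] w 0.0155 29.882255494594574
top 500 rect ((619.5362548828125, 189.7952423095703), (65.22108459472656, 85.3187484741211), 2.722564458847046) z [0.051 0.083 0.093]
  drill-frame 1/99% [[-0.0295, 0.1056], [0.034, 0.1898]]
side 289 rect ((618.657470703125, 183.30459594726562), (69.77034759521484, 82.67720794677734), 3.229973077774048) z [0.051 0.087 0.091]
  drill-frame 1/99% [[-0.0315, 0.1018], [0.035, 0.1797]]
```

Vice is now squared (yaw ≈ 0.05) and sits at about drill (+2, +148) mm. Drag it in slow steps.

Request:
carry_out --steps '[[[0,-0.004,0],0,1],[[0,-0.01,0],0,1],[[0,-0.018,0],0,1],[[0,-0.026,0],0,1],[[0,-0.034,0],0,1],[[0,-0.042,0],0,1],[[0,-0.05,0],0,1],[[0,-0.056,0],0,1],[[0,-0.06,0],0,1],[[0,-0.06,0],0,1]]'

```text
time: 21.3
tool_pos: [0.5506, 0.1288, 0.086]
ee_rot: [3.141, 0.537, -3.108]
wrist_force: [-0.9, 2.4, 3.0]
width: 0.0159
finger_force: 30.0
```

```bash
python3 v.py
```

```text
t 21.3 q [ 0.17  -0.135  1.967 -0.098  0.78  -1.383] p [0.5506 0.1288 0.086 ] x [-0.859 -0.029 -0.511] y [-0.034  0.999  0.001] z [ 0.511  0.018 -0.86 ] F [-0.9  2.4  3. ] w 0.0159 30.01026839017868
top 446 rect ((623.32568359375, 134.8802032470703), (67.71088409423828, 80.90666198730469), 1.600503921508789) z [0.05  0.086 0.094]
  drill-frame 1/99% [[-0.0295, 0.0526], [0.0362, 0.1315]]
side 336 rect ((622.0697021484375, 153.71463012695312), (71.32872772216797, 143.1674346923828), 0.24680541455745697) z [0.052 0.088 0.091]
  drill-frame 1/99% [[-0.0307, 0.0426], [0.0359, 0.1257]]
```

Request:
carry_out --steps '[[[0,-0.005,0],0,1],[[0,-0.015,0],0,1],[[0,-0.026,0],0,1],[[0.001,-0.038,-0.0005],0,1],[[0.001,-0.05,-0.0005],0,1],[[0.002,-0.062,-0.001],0,1],[[0.002,-0.073,-0.001],0,1],[[0.0026,-0.082,-0.0015],0,1],[[0.0026,-0.087,-0.0015],0,1],[[0.0026,-0.087,-0.0015],0,1]]'

```text
time: 22.65
tool_pos: [0.5506, 0.0421, 0.086]
ee_rot: [3.141, 0.536, -3.108]
wrist_force: [-0.6, 4.0, 3.8]
width: 0.0158
finger_force: 30.0
```

```bash
python3 v.py; python3 - <<'E'
from h import *
crop(load('side'),'sc7',290,170,410,260,6)
E
```

```text
t 22.65 q [-0.054 -0.179  2.004  0.065  0.783 -1.693] p [0.5506 0.0421 0.086 ] x [-0.859 -0.029 -0.511] y [-0.035  0.999  0.001] z [ 0.511  0.018 -0.86 ] F [-0.6  4.   3.8] w 0.0158 30.015248358249664
top 48 rect ((626.3140869140625, 7.103522777557373), (66.6690673828125, 6.000311374664307), 1.650588870048523) z [0.048 0.054 0.09 ]
  drill-frame 1/99% [[-0.0296, -0.038], [0.0342, -0.032]]
side 405 rect ((621.34912109375, 39.40291213989258), (68.3946762084961, 85.46871948242188), 4.136993885040283) z [0.051 0.087 0.091]
  drill-frame 1/99% [[-0.0331, -0.0437], [0.0335, 0.0363]]
```

View pics/sc7.png

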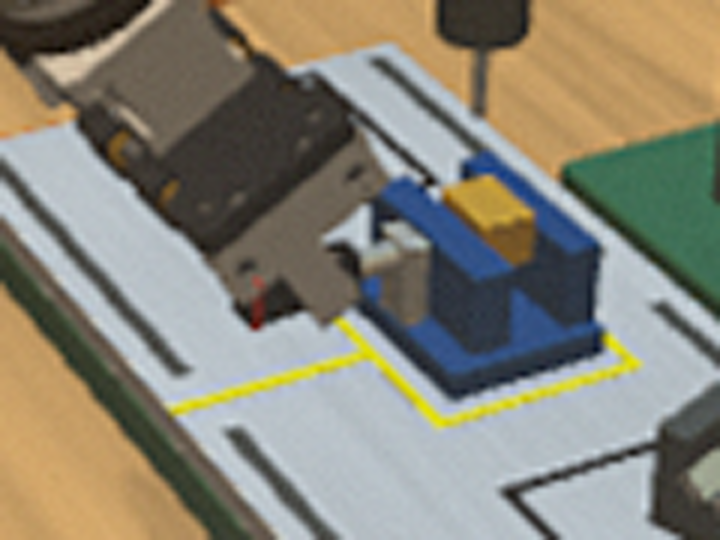

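The vice stands in the frame: its bottom corners are (455,398), (602,350), and the frame corners are (440,423), (637,362). I compare them numerically.

```bash
python3 - <<'E'
from h import *
S=load('side')
def q(c,r,z=.04):
    d=atz(S,290+(c-2.5)/6,170+(r-2.5)/6,z)[:2]-[.622,.042]; t=.03
    return (np.array([[np.cos(t),np.sin(t)],[-np.sin(t),np.cos(t)]])@d*1000).round(1)
print('vice FR',q(455,398),'BR',q(602,350),'frame FR',q(440,423),'BR',q(637,362),'front line jn',q(368,352))
E
```

```text
vice FR [-29.9 -41.8] BR [ 37.4 -40.2] frame FR [-43.3 -53.4] BR [ 44.8 -53.4] front line jn [-43.7   0.7]
```

Offset is about (+2, +3) mm and yaw is within 0.03. I make a small trim, release and withdraw along the tool axis.

Request:
carry_out --steps '[[[0.001,-0.0015,-0.0005],0,1],[[0.0017,-0.003,-0.001],0,1],[[0.0017,-0.003,-0.001],0,1],[[0.0017,-0.003,-0.001],0,0.6],[[0.0017,-0.003,-0.001],0,0.3],[[0.0017,-0.003,-0.001],0,0.2],[[0.0017,-0.003,-0.001],0,0.2]]'

```text
time: 23.62
tool_pos: [0.5483, 0.0388, 0.0851]
ee_rot: [3.142, 0.535, -3.107]
wrist_force: [0.2, 0.8, 0.6]
width: 0.0378
finger_force: 0.0
```

Request:
carry_out --steps '[[[0,0,-0.02],0,0.2],[[0,0,-0.06],0,0.2],[[0,0,-0.11],0,0.2],[[0,0,-0.15],0,0.2],[[0,0,-0.15],0,0.2],[[0,0,-0.15],0,0.2]]'

```text
time: 24.38
tool_pos: [0.4717, 0.0363, 0.2132]
ee_rot: [3.141, 0.534, -3.107]
wrist_force: [1.1, 0.6, -0.0]
width: 0.0376
finger_force: 0.0
```

```bash
python3 v.py
```

```text
t 24.375 q [-0.087 -0.482  1.955  0.069  1.138 -1.704] p [0.4717 0.0363 0.2132] x [-0.86  -0.03  -0.509] y [-0.035  0.999  0.   ] z [ 0.509  0.018 -0.861] F [ 1.1  0.6 -0. ] w 0.0376 0.0
top 78 rect ((623.6739501953125, 5.545635223388672), (67.31987762451172, 9.002643585205078), 1.6261639595031738) z [0.05  0.055 0.09 ]
  drill-frame 1/99% [[-0.0326, -0.041], [0.0315, -0.032]]
side 395 rect ((619.7332153320312, 35.07061767578125), (68.32463073730469, 84.08645629882812), 2.870375871658325) z [0.051 0.088 0.091]
  drill-frame 1/99% [[-0.0353, -0.0464], [0.0319, 0.0331]]
```

```bash
python3 -c "
from bench import robot
print(robot.close_job())"
```

```text
the job is handed in; nothing more can be done
None
```

The job is handed in: the chuck key lies flat inside the tray, and the vice stands released in the yellow frame, grip to the front, about 2 mm from centre and about 1° off square by my last measurement; no verdict came back.

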